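# Slide the mixing plate out over the display step's edge for pick-up

## Task

Set the large ceramic mixing plate out so that a customer can get a finger under it: with the fingertips, slide it flat along the display step, away from the robot, until it overhangs the step's front edge by 30 mm (the fine groove across the plate then lies right above that edge) and sits square to the edge with its whole width on the step. Only push it with the fingers, without lifting or tipping it, leave the small plate and everything else where they are, and finish with the hand clear.

Things in the scene. Friction and masses are not known exactly. Their poses are not given: they have to be found in the camera images.
- large_plate: White glazed ceramic mixing plate, 100 x 100 x 6 mm, about 140 g, loose, lying flat on the display step, at the start wholly on it and up to about 0.2 rad askew to it. The larger of the two plates; it lies in the left or the right half of the step, the small plate in the other. Origin at the centre of its underside; x points to its front edge (away from the robot), z up. A fine grey groove runs across its top, parallel to the front edge and 30 mm behind it.
- large_plate_front (a point): Middle of the large plate's front edge (top of the 6 mm thickness), 50 mm ahead of the plate's centre; axes as the plate's.
- step_edge (a point): Middle of the top of the display step's front edge. x points out over the edge, away from the robot and square to it (step yaw up to 0.25 rad), y along the edge, z up. The step is a fixed grey board, 220 mm deep (from this edge back towards the robot), 400 mm wide, 18 mm thick, its flat top 60 mm above the table, on two white plinths set back from the edge.
- small_plate: Bystander: small white ceramic plate, 70 x 60 x 6 mm, lying on the step beside the large one (left or right of it); origin at the centre of its underside. It too has a fine groove across its top.
- round_tin: Bystander: low round metal tin, 48 mm across, 22 mm tall, on the middle of the step near its front edge; origin at the centre of its underside.
- varnish: Bystander: little glass bottle with black cap, 26 mm across, 55 mm tall, standing on the middle of the step towards the robot; origin at the centre of its underside.
- amber_bottle: Bystander: amber bottle, 68 mm across, 150 mm tall, standing on the table left of the step; origin at the centre of its underside.
- white_bottle: Bystander: white bottle, 72 mm across, 140 mm tall, standing on the table right of the step; origin at the centre of its underside.
- flat_tin: Bystander: flat rectangular metal tin, 92 x 67 x 26 mm, on the table left of the step; origin at the centre of its underside.
- brush: Bystander: brush 170 mm long lying on the table right of the step.
Things that resemble listed ones, but are neither listed nor needed, are in the scene too. What is shaped like the large_plate but blue, orange or pink is not meant.

How it is judged:
By the outcome, as a careful person would: the job done as asked, in the order asked, and still so for the second after the job is handed in, with the robot touching nothing.
It also fails if it takes over 40 s, if anything falls off the work surface, if the arm or the gripper's body presses on something with over 40 N, if the wrist force passes 120 N, or if a joint passes its speed limit or range.

## Robot

A 6-joint arm with a two-finger parallel gripper is mounted at the origin on the work surface. World frame = base frame: x ahead of the robot, y to its left, z up, the work surface at z = 0. Lengths are in m, angles in rad, forces in N, time in s.
With the tool pointing down it reaches from about 0.35 to 0.725 m from the base axis. Payload 6 kg.
Tool frame: the origin (TCP) lies midway between the tips of the shut fingers; the grasp point (between the pads) lies 19 mm behind it (arm.grasp_offset is the distance from the TCP to the grasp point, in m); z points along the fingers, y is the direction in which the jaws open and shut (so a half turn about z gives the same grasp; the last joint's range is limited). The gripper opens to 85 mm and grips with 20 to 120 N. Pads are 22 mm wide; open, the fingers measure 114 mm over their backs; the gripper's body (76 mm by 85 mm) begins 54 mm behind the grasp point. The pads swing forward as they close: fully open they stand 13 mm farther back than shut.
Start: joints at [1.623, 0.04, 0.085, 0, -1.615, -0.334], TCP at [0.167, 0.576, 0.209] pointing down, gripper open.
Joint ranges: [-2.56, 2.56], [-1.29, 2.01], [-1.08, 1.49], [-3.29, 1.98], [-2.81, -0.18], [-2.99, 2.99]. Speed limits (rad/s): [2.57, 2.57, 3.01, 3.14, 3.14, 3.14].

## Interface

Orientations are given as a unit quaternion [w, x, y, z].
In Python, from station import arm, gripper_to, ik, viewer, nets gives the robot as it stands. The module is installed in compiled form; this text tells all that it offers. Calls block until the motion is done:
- arm.movep(position, orientation): joint-space move of the TCP to a pose.
- arm.move_linear(position, rate=0.15, ori=None, max_force=None): straight line of the TCP; ori=None keeps the orientation; rate is the mean speed in m/s. With max_force (N) it stops when the force on the tool has changed by that much, and returns True; else False.
- arm.move_j(angles): joint-space move.
- gripper_to(opening, grasp_force=None): finger opening in m; grasp_force is the grip in N (None keeps the last); returns when the fingers have stopped.
- arm.wait(seconds).
- ik(position, orientation): joint angles nearest the present ones, or None.
- viewer.snapshot(name): name is "scene" or "top"; returns a dict with "img" (480x640x3 uint8, blue, green, red), "mtx" (3x3 intrinsics, pixels), "view" (4x4, takes a point from world to camera coordinates). Camera axes: x right, y down, z forward; pixel columns grow to the right and rows downward; lengths in m; the calibration is good to about 2 mm. A picture is of the moment at which its call begins. There is no depth.
A pose or a line that the arm cannot do raises arm.PlanningError and nothing moves.
- arm.sign_off(): hands the job in, once; it reports no verdict.
Trained networks look in the newest picture that a camera, given by its name, has taken for a name from the list of things; names that differ only in an ending like _2 or _b are one class to them, and where a whole thing is asked for, a point or a joint stands for the part that bears it (a point fixed in the world has none). Each returns a list of dicts, best first, with "p" (0 to 1); they miss things now and then, are a little off and sometimes report something else, mostly with a low value. They report only what shows in the picture. A call takes as long as a camera call. They do not tell look-alikes from the thing itself.
- nets.boxes_of(camera, thing): "location" ([x, y, z] in m, in the coordinates of the camera as it stood for that picture, good to about 4 mm: the middle of the surface that is visible of it).
- nets.cut_out(camera, thing): "region" (480x640 bool, what is visible of it).
- nets.landmark_of(camera, thing): "location" ([x, y, z] in m, in the coordinates of the camera as it stood for that picture, good to about 4 mm: a listed point, or the origin of a listed thing).
Readings, each from a call of its own:
- arm.read_time_s(): time.
- arm.read_q(): joint angles.
- arm.read_joint_velocities(): joint speeds.
- arm.read_joint_torque(): joint torques, N m.
- arm.read_tool_pos(): TCP position.
- arm.read_tcp_rot(): TCP orientation.
- arm.read_contact_force(): force on the tool from outside, world axes, zero at the start.
- arm.read_moment(): the same for the moment, N m.
- arm.read_width(): finger opening in m.
Only numpy, scipy, OpenCV 4.12 (cv2) and the standard library are available. Lean on these libraries where they do the work, as an engineer would, in place of code of your own. Each camera call takes 0.05 s, during which the arm holds its last target.

## Working session

There is one attempt and no reset: what is moved stays moved. The work goes in short steps, each a Python script; the robot and the scene stay as the last script left them, time stands still between calls to the robot, and variables do not carry over. Pictures are saved under pics/ and viewed, and the job is handed in when it is done.

```bash
mkdir -p pics; python3 - <<'E'
from station import arm, viewer
import cv2, numpy as np
for n in ("scene","top"):
    s=viewer.snapshot(n); cv2.imwrite(f"pics/{n}0.png",s["img"]); np.savez(f"{n}0.npz",**s)
    print(n,np.round(s["mtx"],1).tolist(),np.round(s["view"],3).tolist())
print(arm.read_time_s(),arm.read_tcp_rot())
E
```

```text
scene [[472.1, 0.0, 319.9], [0.0, 472.1, 231.8], [0.0, 0.0, 1.0]] [[-0.042, 0.999, -0.002, -0.054], [0.771, 0.031, -0.636, -0.333], [-0.636, -0.028, -0.772, 1.582], [0.0, 0.0, 0.0, 1.0]]
top [[542.0, 0.0, 325.7], [0.0, 542.0, 245.4], [0.0, 0.0, 1.0]] [[-0.02, -1.0, -0.019, 0.094], [-0.984, 0.023, -0.177, 0.483], [0.177, 0.016, -0.984, 1.435], [0.0, 0.0, 0.0, 1.0]]
0.1 [ 7.70557947e-04  9.90091658e-01 -1.40420491e-01 -3.68471350e-05]
```

View pics/scene0.png

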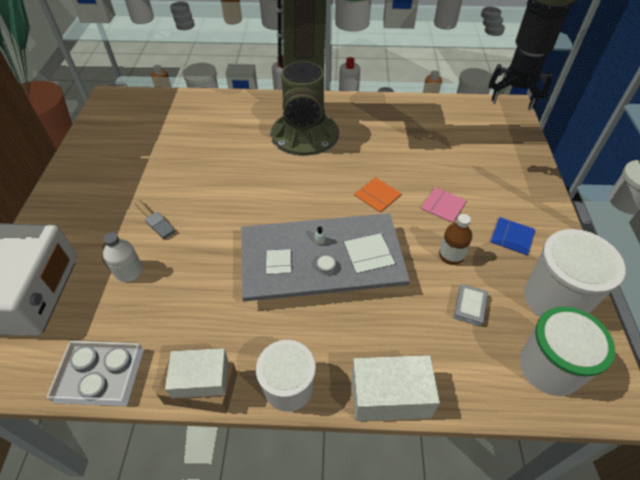

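View pics/top0.png

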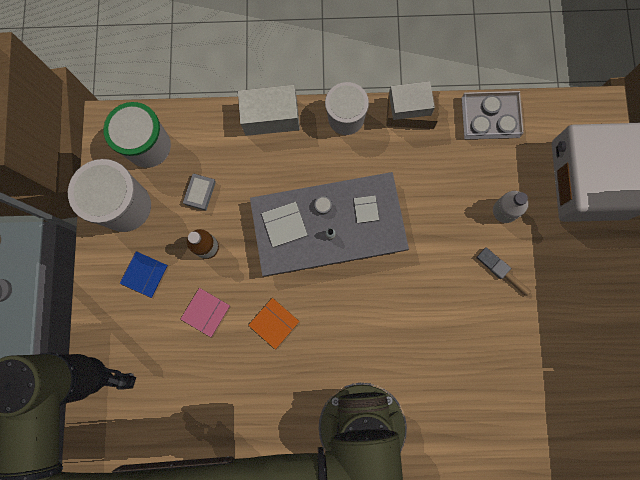

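In the top view the white plates on the step are at (284,224), larger, and (367,209), smaller. The blue (144,274), pink (205,312) and orange (273,323) ones are on the table. The large white plate at (284,224) fits the description; I'll check it in an enlarged crop and measure it.

```bash
cat > h.py <<'E'
import numpy as np, cv2
from station import arm, viewer, nets, ik, gripper_to
def px2w(s,uv,z):
    K=np.array(s["mtx"]);V=np.array(s["view"]);R=V[:3,:3];t=V[:3,3]
    uv=np.atleast_2d(uv).astype(float)
    d=(np.linalg.inv(K)@np.c_[uv,np.ones(len(uv))].T).T@R
    c=-R.T@t
    return c+d*((z-c[2])/d[:,2])[:,None]
def w2px(s,p):
    K=np.array(s["mtx"]);V=np.array(s["view"]);p=np.atleast_2d(p)
    q=(K@(V[:3,:3]@p.T+V[:3,3:4])).T
    return q[:,:2]/q[:,2:]
def cam2w(s,p):
    V=np.array(s["view"]);return V[:3,:3].T@(np.array(p)-V[:3,3])
E
python3 - <<'E'
from h import *
a=np.load("top0.npz")["img"][160:285,235:420]; b=np.load("scene0.npz")["img"][205:305,230:415]
cv2.imwrite("pics/cropA.png",cv2.resize(a,None,fx=4,fy=4,interpolation=cv2.INTER_CUBIC))
cv2.imwrite("pics/cropB.png",cv2.resize(b,None,fx=4,fy=4,interpolation=cv2.INTER_CUBIC))
S={}
for n in ("scene","top"):
    S[n]=s=viewer.snapshot(n)
    for th in ("step_edge","large_plate","large_plate_front","small_plate","round_tin","varnish","amber_bottle","flat_tin"):
        for r in nets.landmark_of(n,th)[:3]:
            print(n,th,round(r["p"],2),np.round(cam2w(s,r["location"]),4))
E
```

```text
scene step_edge 0.76 [0.654  0.0971 0.0569]
scene large_plate 0.88 [0.5428 0.1996 0.0575]
scene large_plate 0.88 [0.2782 0.2349 0.0006]
scene large_plate 0.87 [ 0.3121  0.4226 -0.0016]
scene large_plate_front 0.68 [0.3136 0.201  0.    ]
scene large_plate_front 0.64 [0.4052 0.5565 0.0048]
scene large_plate_front 0.62 [ 0.5819 -0.0239  0.0572]
scene small_plate 0.87 [ 0.5774 -0.0253  0.0587]
scene small_plate 0.34 [0.5448 0.2018 0.0577]
scene small_plate 0.27 [0.5879 0.0906 0.0566]
scene round_tin 0.61 [0.5872 0.09   0.0572]
scene varnish 0.54 [0.512  0.0765 0.0575]
scene amber_bottle 0.59 [ 0.4973  0.4214 -0.004 ]
scene amber_bottle 0.22 [0.6552 0.0979 0.0576]
scene flat_tin 0.8 [0.6562 0.4452 0.0027]
top step_edge 0.74 [0.6545 0.0957 0.0547]
top large_plate 0.92 [ 0.424   0.5989 -0.0023]
top large_plate 0.77 [0.3125 0.42   0.    ]
top large_plate 0.73 [0.5428 0.1994 0.0595]
top large_plate_front 0.95 [0.5901 0.2125 0.0687]
top large_plate_front 0.93 [0.2858 0.3817 0.0047]
top large_plate_front 0.91 [0.3213 0.1974 0.0097]
top small_plate 0.61 [ 0.5815 -0.0327  0.0583]
top round_tin 0.75 [0.5938 0.0896 0.0555]
top varnish 0.66 [0.5084 0.0752 0.0609]
top varnish 0.33 [0.5406 0.1976 0.0613]
top amber_bottle 0.85 [0.4974 0.4193 0.0026]
top flat_tin 0.72 [0.6536 0.4416 0.    ]
```

View pics/cropA.png

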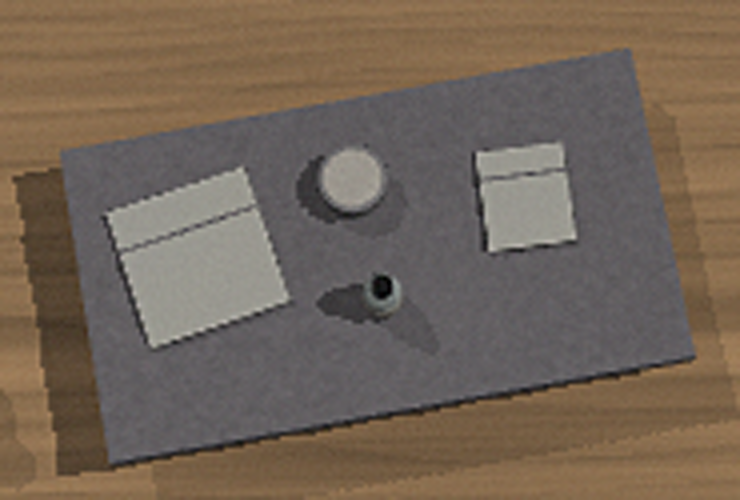

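View pics/cropB.png

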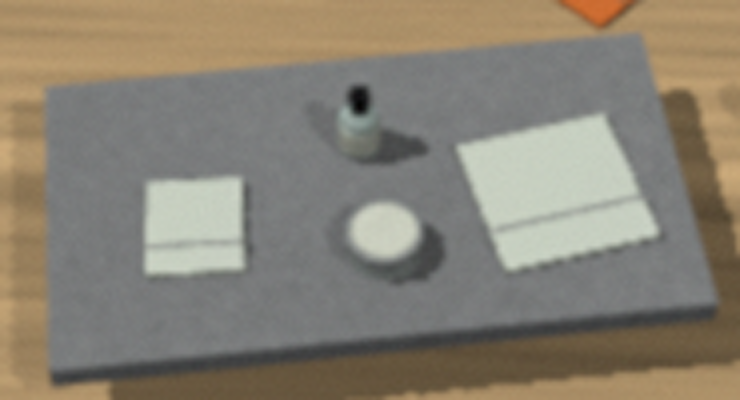

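The crops confirm it: the large white plate with its groove lies on the step's left half, at crop A (195,258), clearly larger than the small one at (525,197). The tin and varnish stand in the middle. Next I'll do a sub-pixel edge fit.

```bash
cat >> h.py <<'E'
from scipy.ndimage import map_coordinates, gaussian_filter
from scipy.optimize import least_squares
def fitrect(s,x,y,yaw,lx,ly,z,search=0.010,sides="fblr",iters=3,margin=0.12,ang=True,avoid=None):
    g=gaussian_filter(cv2.cvtColor(s["img"],cv2.COLOR_BGR2GRAY).astype(float),0.6)
    spec={"f":((lx/2,0),(0,ly/2),(1,0)),"b":((-lx/2,0),(0,ly/2),(-1,0)),"l":((0,ly/2),(lx/2,0),(0,1)),"r":((0,-ly/2),(lx/2,0),(0,-1))}
    p=np.array([x,y,yaw])
    for it in range(iters):
        sr=search if it==0 else search*0.5
        M=[]
        R=np.array([[np.cos(p[2]),-np.sin(p[2])],[np.sin(p[2]),np.cos(p[2])]])
        for k in sides:
            c,h,n=[np.array(v,float) for v in spec[k]]
            for f in np.linspace(-1+2*margin,1-2*margin,40):
                l=c+f*h
                ds=np.linspace(-sr,sr,81)
                w=(p[:2]+(l+ds[:,None]*n)@R.T)
                uv=w2px(s,np.c_[w,np.full(len(w),z)])
                v=map_coordinates(g,[uv[:,1],uv[:,0]],order=3)
                gr=-np.diff(v) if True else 0
                gr=np.abs(gr)
                i=int(gr.argmax())
                if i<2 or i>len(gr)-3: continue
                a=gr[max(0,i-8):i+9]; dd=((ds[:-1]+ds[1:])/2)[max(0,i-8):i+9]
                d=(a*a*dd).sum()/(a*a).sum()
                M.append((k,*(p[:2]+R@(l+d*n))))
        def res(q):
            c_,s_=np.cos(q[2]),np.sin(q[2]);o=[]
            for k,wx,wy in M:
                a=c_*(wx-q[0])+s_*(wy-q[1]); b=-s_*(wx-q[0])+c_*(wy-q[1])
                o.append({"f":a-lx/2,"b":-a-lx/2,"l":b-ly/2,"r":-b-ly/2}[k]*1000)
            return np.array(o)
        p=least_squares(res,p,loss="soft_l1").x
    r=res(p); ks=np.array([m[0] for m in M])
    return p,{k:round(float(np.median(r[ks==k])),2) for k in sides},len(M)
E
python3 - <<'E'
from h import *
for n in ("top","scene"):
    s=np.load(n+"0.npz")
    st=fitrect(s,0.545,0.085,0.2,0.22,0.4,0.060,search=0.02,sides="flr")
    st=fitrect(s,*st[0],0.22,0.4,0.060,search=0.008,sides="flr")
    pl=fitrect(s,0.542,0.2,0.25,0.1,0.1,0.066,search=0.012)
    sp,pp=st[0],pl[0]
    c,q=np.cos(sp[2]),np.sin(sp[2])
    edge=sp[:2]+0.11*np.array([c,q]); d=pp[:2]-edge
    print(n,st,pl,"edge",edge,"rel",d@[c,q],d@[-q,c],pp[2]-sp[2])
    im=s["img"].copy() 
    im=cv2.resize(im,None,fx=4,fy=4,interpolation=cv2.INTER_CUBIC)
    for p,lx,ly,z in ((sp,.22,.4,.06),(pp,.1,.1,.066)):
        R=np.array([[np.cos(p[2]),-np.sin(p[2])],[np.sin(p[2]),np.cos(p[2])]])
        w=p[:2]+np.array([[lx,ly],[lx,-ly],[-lx,-ly],[-lx,ly]])/2@R.T
        u=w2px(s,np.c_[w,[z]*4]); cv2.polylines(im,[np.int32((u+.5)*4-.5)],True,(0,0,255),1)
    u0=np.int32(w2px(s,[[*sp[:2],.06]])[0]*4); cv2.imwrite(f"pics/fit_{n}.png",im[u0[1]-260:u0[1]+260,u0[0]-380:u0[0]+380])
E
```

```text
top (array([0.54483814, 0.07566638, 0.15922562]), {'f': 0.05, 'l': 0.05, 'r': 0.15}, 116) (array([0.54349368, 0.19500133, 0.31259308]), {'f': -0.46, 'b': -0.51, 'l': -0.53, 'r': -0.53}, 160) edge [0.65344668 0.09310729] rel -0.0924064586943444 0.11803857676361205 0.15336745900831023
scene (array([0.54423395, 0.08014698, 0.15969455]), {'f': 0.04, 'l': -0.2, 'r': -0.45}, 118) (array([0.54350255, 0.19879797, 0.31315766]), {'f': 0.07, 'b': 0.22, 'l': 0.07, 'r': -0.06}, 160) edge [0.6528343  0.09763881] rel -0.09185461009153296 0.11725756431819605 0.15346310598514118
```

View pics/fit_top.png

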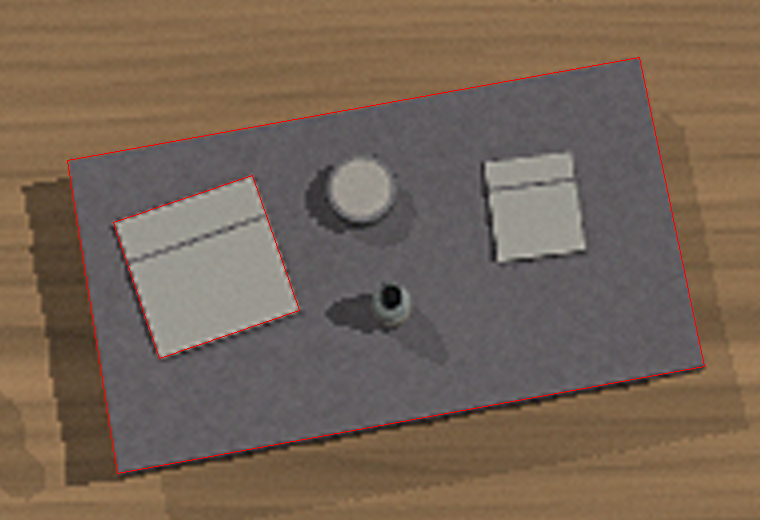

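View pics/fit_scene.png

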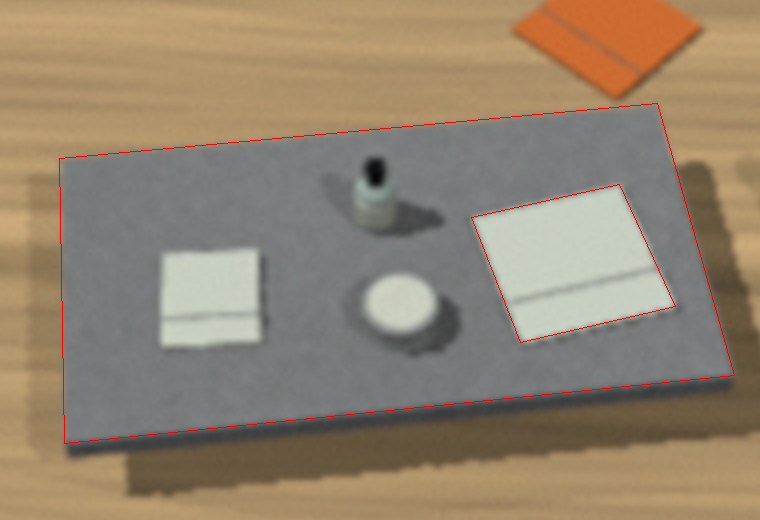

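Both cameras agree. In the step frame the plate's centre is at (-92, +118) mm with yaw +0.153, and the target is x = -20 mm, yaw 0. The plan is to push the rear edge with two fingers 60 mm apart and the tool square to the step, which also squares the plate. I'll approach and probe the tip height behind the plate first.

```bash
cat >> h.py <<'E'
YAW=0.1595; EDGE=np.array([0.6532,0.0950])
def rel2w(rx,ry,z):
    c,s=np.cos(YAW),np.sin(YAW)
    return np.array([EDGE[0]+c*rx-s*ry,EDGE[1]+s*rx+c*ry,z])
def w2rel(p):
    d=np.array(p)[:2]-EDGE;c,s=np.cos(YAW),np.sin(YAW); return np.array([c*d[0]+s*d[1],-s*d[0]+c*d[1]])
def quat(yaw=YAW): return np.array([0,np.cos(yaw/2),np.sin(yaw/2),0])
E
python3 - <<'E'
from h import *
p=arm.read_tool_pos(); arm.move_linear(p+[0,0,0.05],rate=0.2)
print(ik(rel2w(-.185,.118,.26),quat()))
arm.movep(rel2w(-.185,.118,.26),quat())
gripper_to(0.060)
arm.move_linear(rel2w(-.185,.118,.10),rate=0.15)
print(arm.read_width(),arm.read_time_s(),arm.read_tool_pos(),arm.read_tcp_rot(),arm.read_contact_force())
s=viewer.snapshot("top");cv2.imwrite("pics/app_top.png",cv2.resize(s["img"][130:300,200:440],None,fx=3,fy=3))
s=viewer.snapshot("scene");cv2.imwrite("pics/app_scene.png",cv2.resize(s["img"][140:320,220:460],None,fx=3,fy=3))
E
```

```text
[ 0.79837859 -0.24909201 -0.08873527  0.         -1.73115307  0.93191774]
0.060019931278577084 4.7667 [0.45233785 0.18243891 0.10116049] [-4.11027821e-04  9.96817864e-01  7.97077582e-02  8.06092291e-04] [ 0.51268557 -0.05017702  0.03569011]
```

View pics/app_top.png

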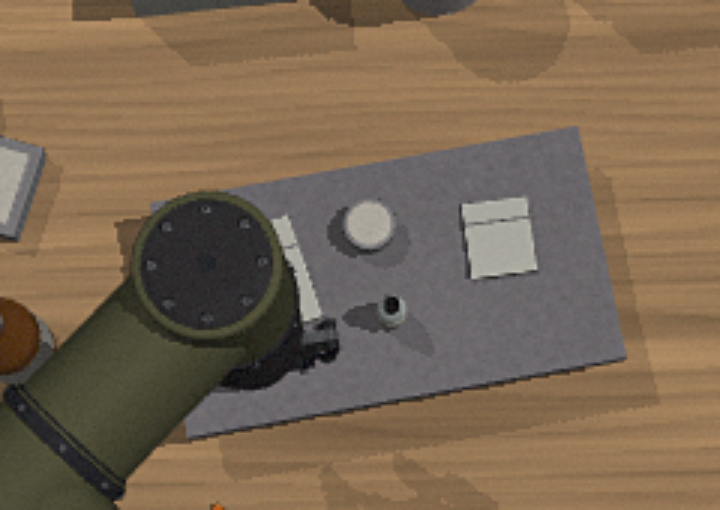

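View pics/app_scene.png

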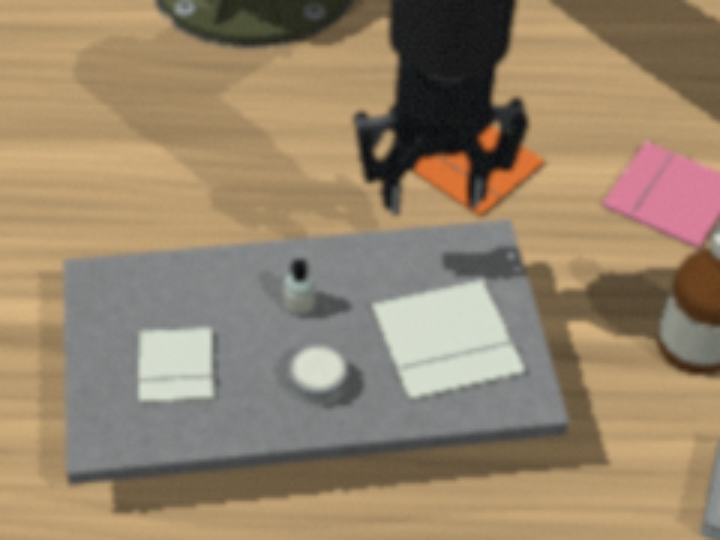

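The fingers are behind the plate at scene crop (390,205) and (475,200). The plate is untouched and the varnish and tin are clear. Now I'll probe the step's height.

```bash
python3 - <<'E'
from h import *
arm.move_linear(rel2w(-.185,.118,.075),rate=0.1)
r=arm.move_linear(rel2w(-.185,.118,.048),rate=0.02,max_force=3)
p=arm.read_tool_pos(); print(r,p,arm.read_contact_force())
arm.move_linear(p+[0,0,.003],rate=0.03)
print(arm.read_tool_pos(),arm.read_contact_force(),w2rel(arm.read_tool_pos()),arm.read_time_s())
s=viewer.snapshot("scene");cv2.imwrite("pics/probe.png",cv2.resize(s["img"][180:310,300:440],None,fx=5,fy=5,interpolation=cv2.INTER_CUBIC))
E
```

```text
False [0.45187596 0.18216876 0.04815362] [0.59149239 0.45972701 0.22154157]
[0.45207965 0.18230613 0.05156262] [ 0.32443517 -0.00558834  0.04155961] [-0.18470113  0.11814079] 7.025
```

View pics/probe.png

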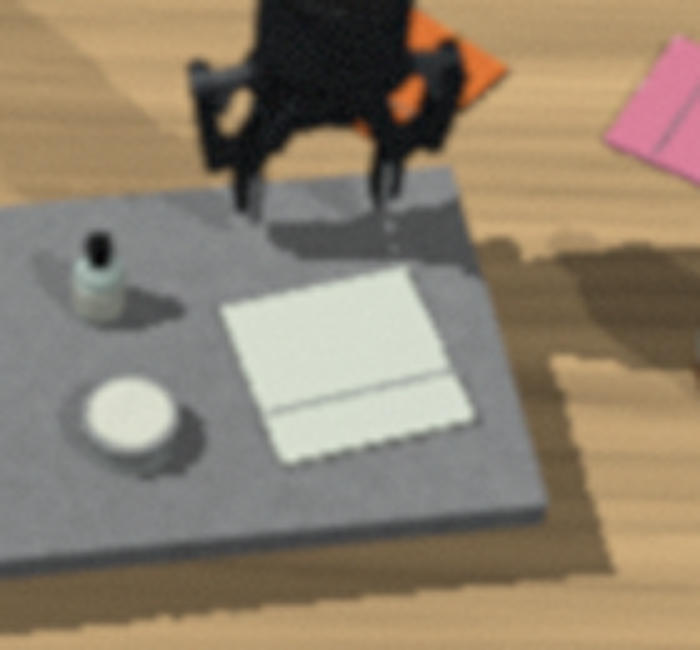

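No contact by TCP z = 0.048, since the open tips stand back from the TCP. I'll continue the probe lower.

```bash
python3 - <<'E'
from h import *
arm.move_linear(rel2w(-.185,.118,.049),rate=0.05)
r=arm.move_linear(rel2w(-.185,.118,.036),rate=0.015,max_force=3)
p=arm.read_tool_pos(); print(r,p,arm.read_contact_force())
arm.move_linear(p+[0,0,.003],rate=0.03)
print(arm.read_tool_pos(),arm.read_contact_force(),arm.read_time_s())
s=viewer.snapshot("scene");cv2.imwrite("pics/probe2.png",cv2.resize(s["img"][180:310,300:440],None,fx=5,fy=5,interpolation=cv2.INTER_CUBIC))
E
```

```text
False [0.45189214 0.18215472 0.03613906] [-0.35240536 -0.50804002 -0.41570694]
[0.45211726 0.1823228  0.03957518] [-1.03025981 -0.69219024 -0.1686872 ] 8.6
```

View pics/probe2.png

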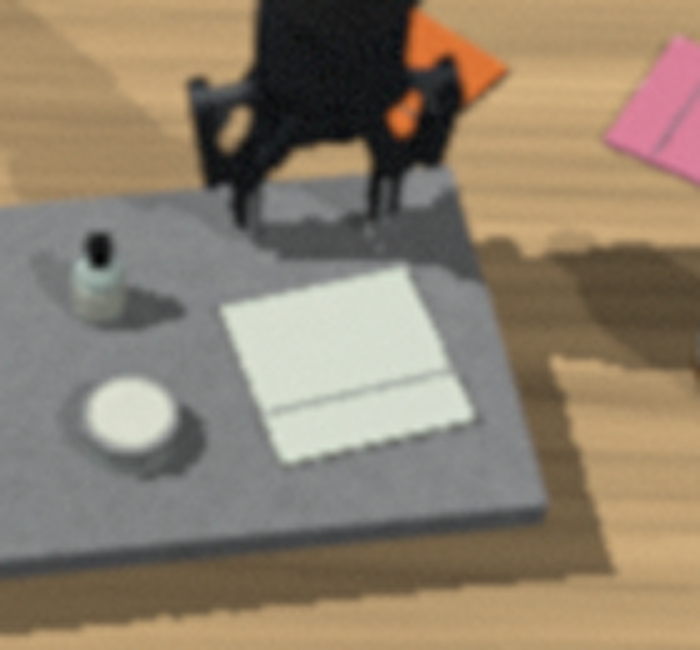

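```bash
python3 - <<'E'
from h import *
s=np.load("scene0.npz")
p=np.array([0.4521,0.1823])
for z in (.0396,.05,.06,.065,.07,.08,.09):
    for sy in (-.037,.037):
        q=rel2w(-.1847,.118+sy,z); u=w2px(s,q)[0]; print(z,sy,np.round((u-[300,180])*5))
print(px2w(s,[[349,225],[376,226]],.06), [w2rel(v) for v in px2w(s,[[349,225],[376,226]],.06)])
g=viewer.snapshot("scene")["img"][200:245,335:395]; cv2.imwrite("pics/tip.png",cv2.resize(g,None,fx=12,fy=12,interpolation=cv2.INTER_CUBIC))
E
```

```text
0.0396 -0.037 [235. 258.]
0.0396 0.037 [372. 245.]
0.05 -0.037 [236. 245.]
0.05 0.037 [373. 233.]
0.06 -0.037 [236. 233.]
0.06 0.037 [375. 220.]
0.065 -0.037 [237. 227.]
0.065 0.037 [376. 214.]
0.07 -0.037 [237. 221.]
0.07 0.037 [377. 208.]
0.08 -0.037 [238. 208.]
0.08 0.037 [378. 196.]
0.09 -0.037 [239. 196.]
0.09 0.037 [380. 183.]
[[0.4521365  0.15012336 0.06      ]
 [0.45275965 0.221057   0.06      ]] [array([-0.18975642,  0.08635749]), array([-0.17787517,  0.15629179])]
```

View pics/tip.png

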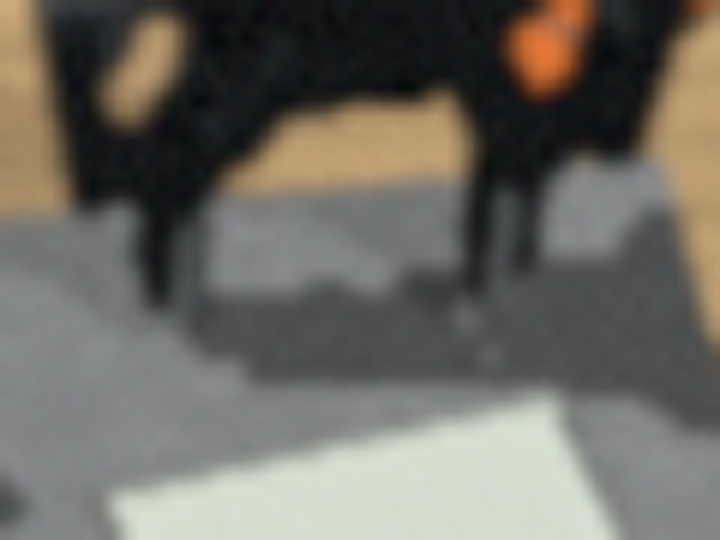

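Pixel geometry puts the visible tips around z = 0.065–0.075, which is consistent with no contact yet. I'll keep probing gently.

```bash
python3 - <<'E'
from h import *
r=arm.move_linear(rel2w(-.185,.118,.022),rate=0.02,max_force=3)
p=arm.read_tool_pos(); print(r,p,arm.read_contact_force(),arm.read_width())
s=viewer.snapshot("scene")
s0=np.load("scene0.npz")["img"]
a=s["img"][180:260,310:420]; b=cv2.absdiff(s["img"],s0)[180:260,310:420]
cv2.imwrite("pics/p3.png",np.vstack([cv2.resize(v,None,fx=3.6*2,fy=3.6,interpolation=cv2.INTER_CUBIC) if 0 else cv2.resize(v,None,fx=3.7,fy=3.7,interpolation=cv2.INTER_CUBIC) for v in (a,b*3)]))
print(arm.read_time_s(),arm.read_q(),arm.read_joint_torque())
E
```

```text
True [0.45193336 0.18214501 0.03235491] [-0.33666977 -0.09011108  4.13183225] 0.05993978382094435
9.2333 [ 7.98412341e-01 -2.19098283e-01 -4.80356000e-01  2.59324381e-04
 -1.30938705e+00  9.31999661e-01] [-1.15096096e-01 -2.07582378e+01  3.17305434e+01  6.19414553e+00
  1.94028988e-01 -2.74680642e-03]
```

View pics/p3.png

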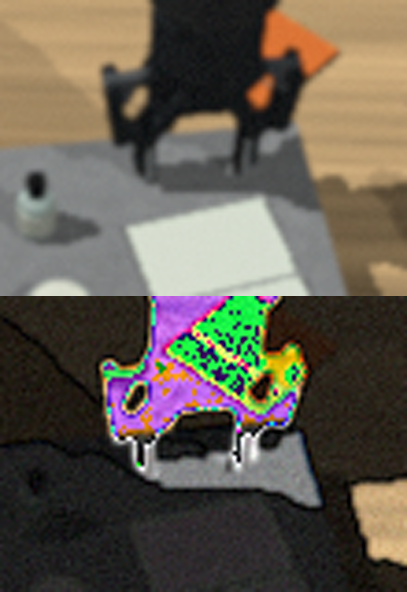

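The tips touch the step at TCP z = 0.0324 (4 N). I'll lift 2.2 mm so they bear only on the plate's 6 mm side, then push most of the way and look.

```bash
python3 - <<'E'
from h import *
Z=0.0346
arm.move_linear(rel2w(-.185,.118,Z),rate=0.03)
print(arm.read_tool_pos(),arm.read_contact_force())
r=arm.move_linear(rel2w(-.155,.118,Z),rate=0.06,max_force=8); print(r,w2rel(arm.read_tool_pos()),arm.read_tool_pos()[2],arm.read_contact_force())
r=arm.move_linear(rel2w(-.105,.118,Z),rate=0.03,max_force=8); print(r,w2rel(arm.read_tool_pos()),arm.read_tool_pos()[2],arm.read_contact_force(),arm.read_time_s())
s=viewer.snapshot("scene");np.savez("s1.npz",**s)
cv2.imwrite("pics/push1.png",cv2.resize(s["img"][180:310,300:440],None,fx=5,fy=5,interpolation=cv2.INTER_CUBIC))
E
```

```text
[0.45167207 0.18209411 0.03435152] [-0.09012902  0.13152262  0.18182895]
False [-0.15507276  0.11787147] 0.03432676322158501 [-0.36243299 -0.79070267 -0.03242911]
False [-0.10501379  0.11802029] 0.0346168787443906 [-1.33327126 -1.19464377  0.19157695] 11.95
```

View pics/push1.png

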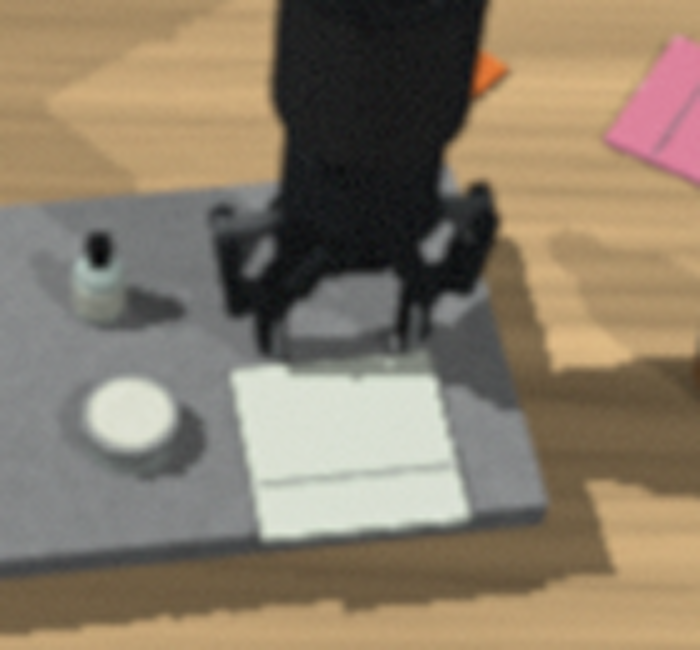

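The plate now sits square, with the front edge from about (262,540) to (468,518) in the crop, at the step's edge. I'll measure it.

```bash
cat >> h.py <<'E'
def plate_rel(s,cam,sides="flr",guess=(-.045,.115),search=.008):
    sp={"scene":(0.54423395,0.08014698,0.15969455),"top":(0.54483814,0.07566638,0.15922562)}[cam]
    c,q=np.cos(sp[2]),np.sin(sp[2]); e=np.array(sp[:2])+.11*np.array([c,q])
    g=e+np.array([c*guess[0]-q*guess[1],q*guess[0]+c*guess[1]])
    p,r,n=fitrect(s,*g,sp[2],.1,.1,.066,search=search,sides=sides)
    d=p[:2]-e
    return np.round([d@[c,q],d@[-q,c],p[2]-sp[2]],4),r,n
E
python3 - <<'E'
from h import *
s=np.load("s1.npz")
print(plate_rel(s,"scene")); print(plate_rel(s,"scene",search=.005)); print(plate_rel(s,"scene",sides="lr"))
E
```

```text
(array([-0.0423,  0.1095, -0.0044]), {'f': 0.05, 'l': -0.05, 'r': -0.06}, 120)
(array([-0.0423,  0.1095, -0.0045]), {'f': 0.04, 'l': -0.07, 'r': -0.06}, 120)
(array([ 0.0011,  0.1094, -0.0024]), {'l': -0.07, 'r': -0.15}, 63)
```

```bash
python3 - <<'E'
from h import *
Z=0.0346
r=arm.move_linear(rel2w(-.0860,.118,Z),rate=0.03,max_force=8); print(r,w2rel(arm.read_tool_pos()),arm.read_tool_pos()[2],arm.read_contact_force(),arm.read_tcp_rot())
s=viewer.snapshot("scene");np.savez("s2.npz",**s)
print(plate_rel(s,"scene",guess=(-.023,.109))); print(plate_rel(s,"scene",guess=(-.023,.109),sides="f"),arm.read_time_s())
t=viewer.snapshot("top");np.savez("t2.npz",**t)
cv2.imwrite("pics/push2.png",np.hstack([cv2.resize(s["img"][200:310,340:440],None,fx=4,fy=4,interpolation=cv2.INTER_CUBIC),cv2.resize(t["img"][160:270,240:340],None,fx=4,fy=4,interpolation=cv2.INTER_CUBIC)]))
E
```

```text
False [-0.08588487  0.11799871] 0.03447982498044774 [0.16502959 0.16637787 0.47209652] [ 1.35649749e-04  9.96827390e-01  7.95930914e-02 -2.73775421e-04]
(array([-0.0231,  0.1095, -0.0013]), {'f': -0.05, 'l': 0.05, 'r': 0.05}, 120)
(array([-0.028 , -0.1344, -0.0208]), {'f': -0.06}, 40) 12.8333
```

View pics/push2.png

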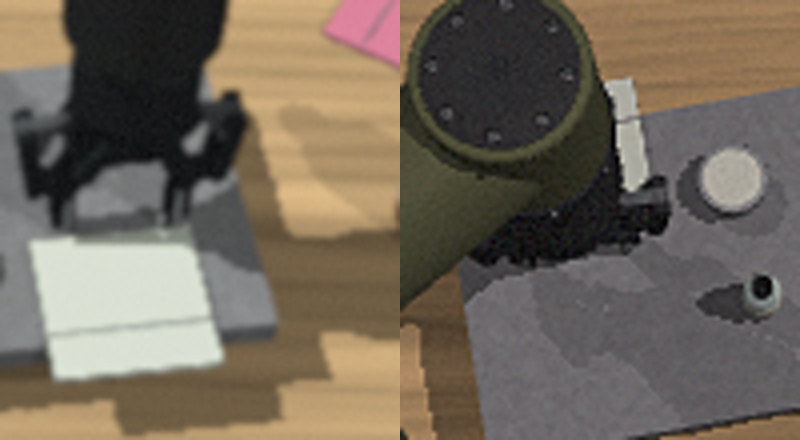

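The plate is 3.1 mm short and square. I'll push 2.3 mm more, then back away so both cameras have a clear view before any final nudge.

```bash
python3 - <<'E'
from h import *
Z=0.0346
r=arm.move_linear(rel2w(-.0836,.118,Z),rate=0.02,max_force=8); print(r,w2rel(arm.read_tool_pos()))
s=viewer.snapshot("scene");print(plate_rel(s,"scene",guess=(-.021,.109)))
arm.move_linear(rel2w(-.150,.118,Z),rate=0.1)
arm.move_linear(rel2w(-.150,.118,.13),rate=0.15)
arm.movep(rel2w(-.30,.19,.17),quat())
s=viewer.snapshot("scene");np.savez("s3.npz",**s)
t=viewer.snapshot("top");np.savez("t3.npz",**t)
for g in (.008,.005):
    print(plate_rel(s,"scene",guess=(-.021,.109),search=g,sides="fblr"),plate_rel(s,"scene",guess=(-.021,.109),search=g))
    print(plate_rel(t,"top",guess=(-.021,.109),search=g,sides="fblr"),plate_rel(t,"top",guess=(-.021,.109),search=g))
print(arm.read_time_s())
cv2.imwrite("pics/push3.png",np.hstack([cv2.resize(s["img"][200:310,340:440],None,fx=4,fy=4,interpolation=cv2.INTER_CUBIC),cv2.resize(t["img"][160:270,240:340],None,fx=4,fy=4,interpolation=cv2.INTER_CUBIC)]))
E
```

```text
False [-0.08348172  0.11799075]
(array([-0.0211,  0.1095, -0.0015]), {'f': -0.05, 'l': -0.0, 'r': 0.1}, 120)
(array([-0.0215,  0.1095, -0.0003]), {'f': 0.35, 'b': 0.3, 'l': -0.05, 'r': -0.0}, 160) (array([-0.0211,  0.1095,  0.0008]), {'f': -0.05, 'l': -0.05, 'r': 0.05}, 120)
(array([-0.0221,  0.1102, -0.0017]), {'f': -0.6, 'b': -0.54, 'l': -0.26, 'r': -0.34}, 160) (array([-0.0226,  0.1102, -0.0036]), {'f': -0.1, 'l': -0.29, 'r': -0.25}, 120)
(array([-0.0215,  0.1095, -0.0005]), {'f': 0.34, 'b': 0.31, 'l': -0.03, 'r': -0.0}, 160) (array([-0.0211,  0.1095,  0.0007]), {'f': -0.06, 'l': -0.06, 'r': 0.03}, 120)
(array([-0.0221,  0.1102, -0.0018]), {'f': -0.59, 'b': -0.5, 'l': -0.28, 'r': -0.31}, 160) (array([-0.0226,  0.1102, -0.0035]), {'f': -0.1, 'l': -0.28, 'r': -0.25}, 120)
15.6167
```

View pics/push3.png

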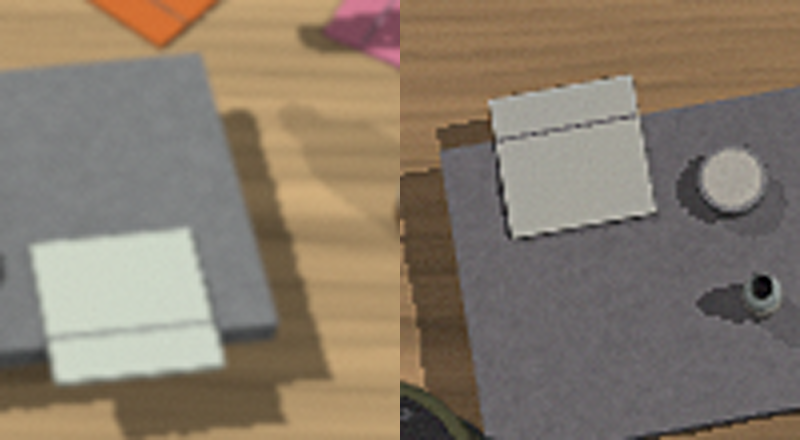

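With a clear view the scene camera says -21.5 mm and the top camera -22.1 mm, against a target of -20, with yaw about -0.001. Everything else is in place. I'll make a final 1.8 mm nudge.

```bash
python3 - <<'E'
from h import *
Z=0.0346
arm.movep(rel2w(-.150,.113,.13),quat())
arm.move_linear(rel2w(-.150,.113,.05),rate=0.15)
arm.move_linear(rel2w(-.150,.113,Z),rate=0.05)
arm.move_linear(rel2w(-.095,.113,Z),rate=0.08,max_force=8)
r=arm.move_linear(rel2w(-.0818,.113,Z),rate=0.02,max_force=8); print(r,w2rel(arm.read_tool_pos()),arm.read_contact_force())
arm.move_linear(rel2w(-.150,.113,Z),rate=0.1)
arm.move_linear(rel2w(-.150,.113,.13),rate=0.15)
arm.movep(rel2w(-.30,.19,.17),quat())
s=viewer.snapshot("scene");t=viewer.snapshot("top")
for k,n in ((s,"scene"),(t,"top")):
    print(n,plate_rel(k,n,guess=(-.02,.109),sides="fblr"),plate_rel(k,n,guess=(-.02,.109)))
    a=cv2.absdiff(k["img"],np.load(n+"0.npz")["img"]).max(2)
    # bystander check: net + diff
    for th in ("small_plate","round_tin","varnish","amber_bottle","flat_tin"):
        r=nets.landmark_of(n,th); 
        if r: print(th,np.round(cam2w(k,r[0]["location"]),3))
    cv2.imwrite(f"pics/end_{n}.png",k["img"])
print(arm.read_time_s())
E
```

```text
False [-0.0817437   0.11301122] [ 0.05461669 -0.37742175 -0.01288088]
scene (array([-0.0198,  0.1094,  0.0003]), {'f': 0.31, 'b': 0.4, 'l': 0.04, 'r': 0.06}, 160) (array([-0.0194,  0.1094, -0.0006]), {'f': -0.1, 'l': 0.04, 'r': 0.1}, 120)
small_plate [ 0.582 -0.025  0.059]
round_tin [0.592 0.092 0.057]
varnish [0.512 0.078 0.059]
amber_bottle [ 0.499  0.421 -0.001]
flat_tin [0.656 0.447 0.   ]
top (array([-0.0204,  0.11  ,  0.0002]), {'f': -0.5, 'b': -0.5, 'l': -0.26, 'r': -0.35}, 160) (array([-0.0209,  0.11  ,  0.0004]), {'f': -0.05, 'l': -0.44, 'r': -0.31}, 120)
small_plate [0.616 0.201 0.063]
round_tin [0.591 0.09  0.059]
varnish [0.512 0.074 0.058]
amber_bottle [0.496 0.419 0.001]
flat_tin [ 0.655  0.44  -0.   ]
22.0667
```

View pics/end_top.png

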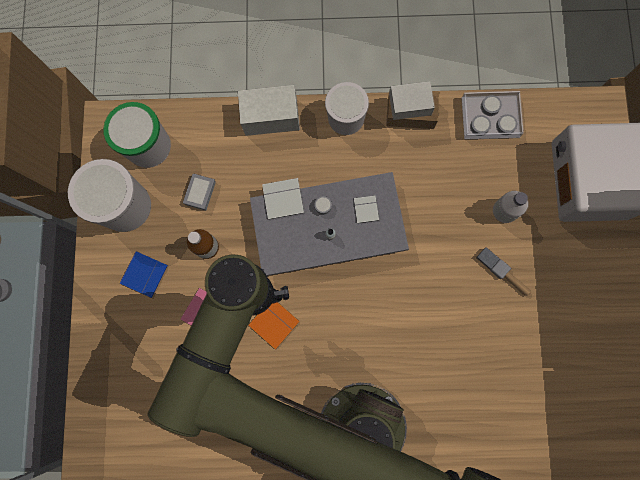

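View pics/end_scene.png

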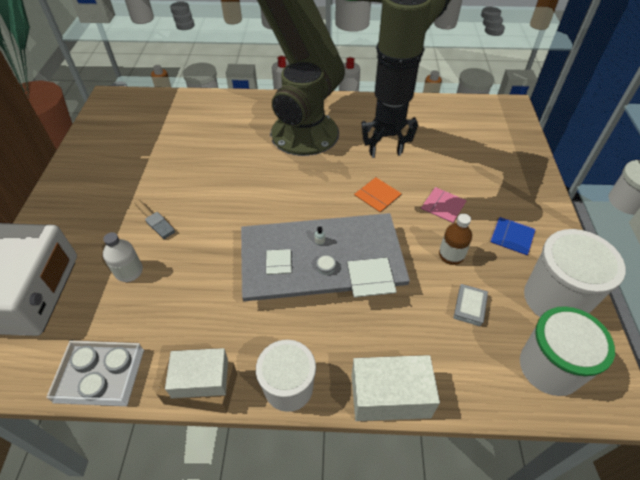

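The pictures show the plate overhanging at top (283,198) and scene (371,277). All other objects are where they were and the hand is well clear. The cameras give overhangs of 30.2 and 29.6 mm, yaw about 0, so I'm handing it in.

```bash
python3 -c "
from station import arm
arm.wait(0.3); arm.sign_off(); print(arm.read_time_s())"
```

```text
the job is handed in; nothing more can be done
the job is handed in; nothing more can be done
```

The large white plate now overhangs the step's front edge by about 30 mm, square to it, and I have handed the job in at about 22.4 s. I pushed its rear edge with two fingertips held 60 mm apart and 2 mm above the step, in four short pushes. The hand was well clear at the end.

- **Overhang:** 30.2 mm from the scene camera and 29.6 mm from the top camera.
- **Squareness:** within 0.001 rad in both views.
- **Sideways position:** the plate's centre is about 110 mm left of the step's middle. It drifted about 8 mm towards the middle while being pushed. Its whole width is on the step.
- **Other objects:** none looks moved in the last pictures, and the positions found for the tins, the varnish and the amber bottle match the first ones within a few mm. For the small plate, the top camera's network reported the large plate instead. The scene camera and the picture both show the small plate unmoved.
- **Finger height:** finding it took three probes of the step. At this opening the tips stood about 28 mm behind the TCP, not the 13 mm or less I expected from the description. Contact with the step stayed at about 4 N.

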